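# Index the slide carousel to the next hole under the microscope

## Robot

A 6-joint arm with a two-finger parallel gripper is mounted at the origin on the work surface. World frame = base frame: x ahead of the robot, y to its left, z up, the work surface at z = 0. Lengths are in mm, angles in rad, forces in N, time in s.
With the tool pointing down it reaches from about 300 to 750 mm from the base axis. Payload 8.5 kg.
Tool frame: the origin (TCP) lies on the centre line of the jaws, within the pads' length; the fingertips stand 22 mm ahead of it and the grasp point (between the pads) lies 3 mm ahead of it (ctrl.tip_reach is the distance from the TCP to the fingertips, in mm); z points along the fingers, y is the line along which they close (so a half turn about z gives the same grasp; the last joint's range is limited). The gripper opens to 88 mm and grips with 3 to 60 N. Pads are 18 mm wide; open, the fingers measure 123 mm over their backs; the gripper's body (75 mm by 187 mm) begins 45 mm behind the grasp point.
Start: joints at [-1.564, 0.381, 1.297, -0, 1.464, -0.215], TCP at [120.988, -536.51, 260.748] pointing down, gripper open.
Joint ranges: [-3.11, 3.11], [-0.89, 2.33], [0.22, 2.48], [-1.42, 4.56], [0.17, 2.85], [-2.88, 2.88]. Speed limits (rad/s): [2.39, 2.39, 3.14, 3.14, 3.14, 3.14].

## Interface

Orientations are given as a 3x3 rotation matrix whose columns are the frame's x, y, z axes.
In Python, from station import ctrl gives the robot as it stands. The module is installed in compiled form; this text tells all that it offers.
- The arm moves only by the tool step_arm, never from a script. Its argument "plan" is a list of rows, each an object of numbers: "jaw": the closure in counts, from 0 (fully open) to 255 (shut); "tx", "ty", "tz": the shift along the tool's x, y, z in m; "twist": the turn about the tool's z in degrees. In form: [{"jaw": .., "tx": .., "ty": .., "tz": .., "twist": ..}, ...]. A call has 1 to 20 rows; each row is the pose to reach, as a shift and turn from the pose commanded when the call began, along the tool's axes at that moment; what a row does not reach only later rows make up. A row lasts 1/8 s, in which the tool goes at most 62.5 mm and 10.7 degrees, less where a joint would pass 70% of its speed; a pose out of reach is approached as far as the arm can. A call with a gripper value outside its range is refused whole. The fingers move at their own pace and stop on an object; the grip force is fixed at half the most. Time passes only in rows, so rows that repeat a pose let the fingers close. It gives the time, the measured TCP pose, the force, the opening and the grip force at its end, in the units of the state.
- ctrl.read_state(): the state, without advancing time (a new reading comes with each control period).
- ctrl.snapshot(name): name is "side" or "top"; returns the picture (400x640x3 uint8, blue, green, red); there is no depth.
- ctrl.camera_info(name): a dict with "camera_matrix" (3x3 intrinsics, pixels), "pose" (4x4, takes a point from camera to world coordinates). Camera axes: x right, y down, z forward; pixel columns grow to the right and rows downward; lengths in mm; the calibration is good to about 2 mm. A picture is of the moment at which its call begins. camera_info takes no time and is no camera call.
- ctrl.hand_in(): hands the job in; it is judged then, once.
The state is a dict: "clock": time; "q": joint angles; "qd": joint speeds; "joint_torque": joint torques, N m; "position": TCP position; "orientation": TCP orientation; "ft_force": force on the tool from outside, world axes, zero at the start; "wrist_torque": the same for the moment, N m; "opening": finger opening in mm; "grip_force": force on a finger pad.
Only numpy, scipy, OpenCV 4.12 (cv2) and the standard library are available. Lean on these libraries where they do the work, as an engineer would, in place of code of your own. Each camera call takes 0.05 s, during which the arm holds its last target. There are 200 camera calls.

## Task

Bring the next slide under the microscope: with the fingertips press the indexing plunger of the slide carousel down, turn the carousel clockwise (seen from above) by one hole, and let the plunger spring back up so that it locks the carousel in that next hole, without running past it. Press and push only: do not pinch the plunger, keep off the glass slides and the microscope, do not use great force, and leave the oil bottle, the sample jar and the slide box standing where they are.

Things in the scene. Friction and masses are not known exactly. Their poses are not given: they have to be found in the camera images.
- carousel_axis (a point): Point on the carousel's vertical turning axis, at the top face of the fixed steel index plate (46 mm above the work surface). The aluminium slide table, 236 mm across, turns about it above the plate, its top at 58 mm; a round hub, 48 mm across, rises to 74 mm.
- stand: Fixed round stand with the steel index plate: 330 mm across, eight round 14 mm holes at 140 mm radius, 45 degrees apart, joined by a ring slot 7 mm wide. Origin on the carousel's axis at the work surface, z up. It is turned about z by up to 26 degrees either way; the microscope is on its +y side (robot's left), the plunger starts at -112.5 degrees from its x axis (its near right).
- carousel (a joint): Angle of the slide table, rad: 0 in the start hole, growing CLOCKWISE seen from above; the holes are pi/4 apart, so the next hole is at 0.785. With the plunger down it turns freely with light drag (about 1 N at the plunger's radius) and stays where it is left; the locked plunger leaves it about 0.01 rad of play either way.
- plunger (a joint): How far the plunger is pressed in, m: 0 = fully up, its pin locked in a hole; 0.009 = hard stop. A spring pushes it up (5 N at rest, 8 N at the stop). The pin is clear of its hole, the carousel free, from 0.0055 on. Let go between holes, the pin rides under the plate at about 0.0055, the carousel still turns, and the plunger springs up to 0 by itself when a hole comes over it.
- plunger_top (a point): Centre of the flat top of the plunger's round black button (38 mm across, 10 mm thick, top 94 mm above the work surface when up), z up. Pressed straight down. It stands over a dark steel boss (34 mm across, top at 72 mm) on the short arm out of the slide table's rim, 140 mm from the axis, and goes round with the table; a sideways push on button or boss turns the table.
- slides_centre (a point): The eight glass microscope slides (76 x 26 mm) clipped radially on the turning table, tops 60 mm above the work surface, from 35 to 111 mm from the axis. This point lies on the carousel's axis, level with the slides' tops. Fragile: not to be touched.
- microscope: Cream and black microscope on the stand's +y side: foot and limb 175 to 345 mm from the axis, head and objectives reaching back over the carousel to the slide 73 mm from the axis; nosepiece from 118 mm, top of the camera port 355 mm above the work surface. Origin on the carousel's axis at the work surface, its +y axis points from there to the limb. Fixed.
- oil_bottle: Small amber immersion-oil bottle, 30 mm across, 72 mm high, loose, upright; origin at the centre of its underside.
- sample_jar: Clear screw-cap sample jar, 44 mm across, 62 mm high, loose, upright; origin at the centre of its underside.
- slide_box: Closed grey slide box, 87 x 102 x 34 mm high, loose, lying flat; origin at the centre of its underside.

How it is judged (in metres and radians):
On the way, in this order (a step that is already met when the one before it is completed fails the run):
1. the plunger is pressed in by the fingers, clear of its start hole (value of joint plunger above 0.0053 m and value of joint carousel below 0.12 rad and contact force between the fingers and plunger_c1 above 1 N), for 0.1 s.
2. the table is turned clockwise off the start hole with the pin under the plate (value of joint carousel above 0.3 rad and value of joint plunger above 0.004 m), for 0.05 s.
At the end, for the whole second after the job is handed in: The carousel stands one hole clockwise from its start (0.785 rad, within 0.025 rad), at rest, with the plunger sprung up into that hole (less than 1.5 mm in); the bottle, jar and slide box are within 15 mm of where they were (value of joint carousel between 0.76 and 0.81 rad and value of joint plunger below 0.0015 m and velocity of joint carousel between -0.05 and 0.05 rad/s and distance of each of oil_bottle, sample_jar, slide_box from where it was at the start of the episode below 0.015 m); the robot touches nothing.
It fails at once if the carousel was turned well past the next hole (over 0.2 rad beyond it) or the wrong way (value of joint carousel above 0.985 rad or value of joint carousel below -0.1 rad).
It fails at once if the plunger was straddled or pinched between the fingers instead of pressed (z of the grasp point in the frame of plunger_top below 0.008 m and horizontal distance between the grasp point and plunger_top below 0.018 m).
It fails at once if the glass slides were touched, or the microscope pushed (contact force between anything else and carousel_c0 above 2 N or contact force between any of the fingers, the arm and microscope above 5 N).
It fails at once if the plunger was forced (over 45 N) (contact force between the fingers and plunger_c1 above 45 N).
It fails at once if a bystander was knocked over, moved or lifted (distance of any of oil_bottle, sample_jar, slide_box from where it was at the start of the episode above 0.02 m or angle between any of oil_bottle, sample_jar's own z axis and vertical above 0.4 rad).
It also fails if it takes over 35 s, if anything falls off the work surface, if the arm or the gripper's body presses on something with over 40 N, if the wrist force passes 120 N, or if a joint passes its speed limit or range.

## Working session

There is one attempt and no reset: what is moved stays moved. The work goes in short steps, Python scripts to look and compute and a tool call to move; the robot and the scene stay as the last step left them, time stands still between calls to the robot, and variables do not carry over. Pictures are saved under pics/ and viewed, at most 10 in all, crops included, and the job is handed in when it is done.

Besides the shell and the picture viewer there is one more tool, called by a JSON object that holds its "op" and its "data". step_arm: Moves the arm, as the interface text tells. Its arguments: {"type":"object","properties":{"plan":{"type":"array","items":{"type":"object","properties":{"jaw":{"type":"number"},"tx":{"type":"number"},"ty":{"type":"number"},"tz":{"type":"number"},"twist":{"type":"number"}}}}},"required":["plan"]}

```bash
mkdir -p pics
python3 - <<'E'
from station import ctrl
import cv2,numpy as np
np.set_printoptions(precision=4,suppress=True)
s=ctrl.read_state();print(s['clock'],s['position'],s['orientation'],s['opening'],s['ft_force'])
for n in('side','top'):
    cv2.imwrite(f'pics/{n}0.png',ctrl.snapshot(n));c=ctrl.camera_info(n);print(n,c['camera_matrix'],c['pose'])
E
```

```text
0.0 [ 120.9727 -536.2764  260.1336] [[ 0.9755  0.22   -0.    ]
 [ 0.22   -0.9755  0.0014]
 [ 0.0003 -0.0014 -1.    ]] 87.99041800200314 [-0.3307  0.1469  0.2129]
side [[445.1397   0.     326.2025]
 [  0.     445.1397 198.2874]
 [  0.       0.       1.    ]] [[ -0.8223  -0.2723   0.4996 177.9505]
 [ -0.569    0.3902  -0.7239 540.9542]
 [  0.0021  -0.8795  -0.4758 480.7114]
 [  0.       0.       0.       1.    ]]
top [[428.9814   0.     319.5759]
 [  0.     428.9814 202.5115]
 [  0.       0.       1.    ]] [[  0.0282  -0.9985   0.0467 518.984 ]
 [ -0.9995  -0.0286  -0.0094  -0.1087]
 [  0.0107  -0.0464  -0.9989 841.6891]
 [  0.       0.       0.       1.    ]]
```

View pics/top0.png

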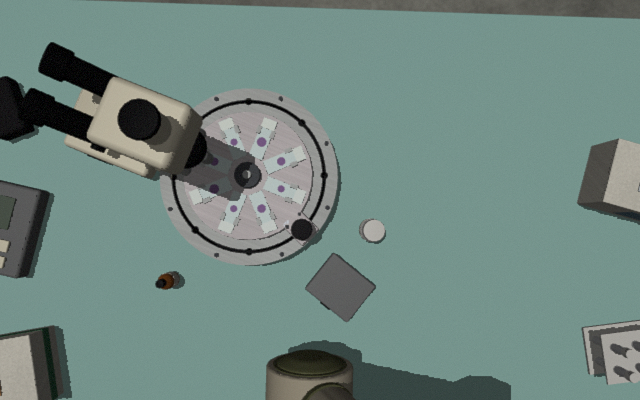

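View pics/side0.png

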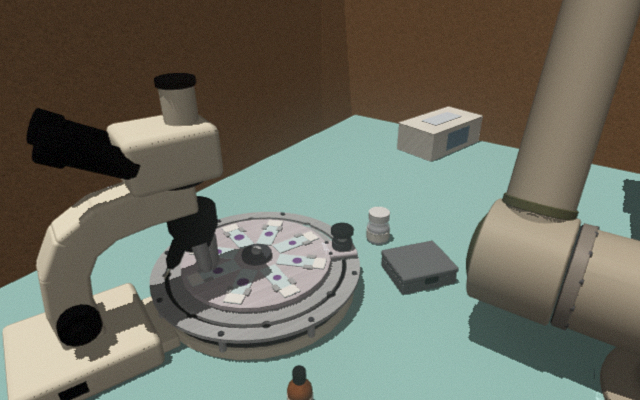

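The top view shows the hub at about (247,175), the button at (302,230), the jar at (373,230), the box at (340,287) and the bottle at (165,282). Clockwise takes the button towards the hole near (249,252), which is clear. Next I'll measure these positions.

```bash
cat > h.py <<'E'
from station import ctrl
import cv2,numpy as np
np.set_printoptions(precision=3,suppress=True)
def ray(n,uv,z):
    c=ctrl.camera_info(n);P=np.array(c['pose']);d=P[:3,:3]@np.linalg.solve(np.array(c['camera_matrix']),[*uv,1.])
    return P[:3,3]+d*(z-P[2,3])/d[2]
def dark(im,x0,y0,x1,y1,t=50):
    m=(im[y0:y1,x0:x1].max(2)<t).astype(np.uint8)
    m=cv2.morphologyEx(m,cv2.MORPH_OPEN,np.ones((5,5),np.uint8))
    k=max(cv2.findContours(m,cv2.RETR_EXTERNAL,cv2.CHAIN_APPROX_NONE)[0],key=cv2.contourArea)
    (u,v),r=cv2.minEnclosingCircle(k);M=cv2.moments(k)
    return np.array([u+x0,v+y0]),r,np.array([M['m10']/M['m00']+x0,M['m01']/M['m00']+y0])
E
python3 - <<'E'
from h import *
im=cv2.imread('pics/top0.png')
b=dark(im,282,208,325,252);hb=dark(im,228,158,268,192,70)
print(b,hb)
B=ray('top',b[0],94);H=ray('top',hb[0],74);print('button',B,'hub',H,np.linalg.norm((B-H)[:2]))
# holes in plate: dark blobs
for uv in[(302,123),(324,175),(249,101),(249,252)]:
    u,v=uv;c=dark(im,u-10,v-10,u+10,v+10,60);p=ray('top',c[2],46);print(c[2],p,np.linalg.norm((p-H)[:2]),np.degrees(np.arctan2(*(p-H)[1::-1])))
print('ang',np.degrees(np.arctan2(*(B-H)[1::-1])))
for n,uv,z in[('jar',(373,230),62),('box',(340,287),34),('bottle',(165,282),72)]:print(n,ray('top',uv,z))
s=cv2.imread('pics/side0.png');c=dark(s,325,215,360,250,60);print(c,ray('side',(342,231),92))
big=np.hstack([cv2.resize(im[150:330,220:400],None,fx=3,fy=3)[:, :400],cv2.resize(s[200:280,300:380],(400,400)).repeat(1,0)[:400] if 0 else cv2.copyMakeBorder(cv2.resize(s[200:280,300:380],(400,400)),0,140,0,0,0)])
cv2.imwrite('pics/z.png',big)
E
```

```text
(array([301.548, 229.14 ]), 10.44691276550293, array([301.525, 229.352])) (array([247.089, 174.182]), 13.780892372131348, array([246.434, 174.118]))
button [506.703  22.899  94.   ] hub [602.005 124.093  74.   ] 139.00580526050908
[301.5 122.5] [705.127  30.467  46.   ] 139.28391801850321 -42.23658913872051
[324. 175.] [607.704 -14.381  46.   ] 138.5914061177781 -87.64306671813063Traceback (most recent call last):
  File "<stdin>", line 8, in <module>
  File "h.py", line 10, in dark
    k=max(cv2.findContours(m,cv2.RETR_EXTERNAL,cv2.CHAIN_APPROX_NONE)[0],key=cv2.contourArea)
ValueError: max() iterable argument is empty
```

Button is at (506.7, 22.9) and the axis at (602, 124), which puts the radius at 139 mm against the 140 expected. The hole angles are also consistent. Target button position is about (462, 119). I'll go above the button with the jaws closed.

{"op": "step_arm", "data": {"plan": [{"jaw": 255,"tx": 0.25,"ty": -0.23,"tz": 0.05,"twist": 0},{"jaw": 255,"tx": 0.25,"ty": -0.23,"tz": 0.05,"twist": 0},{"jaw": 255,"tx": 0.25,"ty": -0.23,"tz": 0.05,"twist": 0},{"jaw": 255,"tx": 0.25,"ty": -0.23,"tz": 0.05,"twist": 0},{"jaw": 255,"tx": 0.25,"ty": -0.23,"tz": 0.05,"twist": 0},{"jaw": 255,"tx": 0.25,"ty": -0.23,"tz": 0.05,"twist": 0},{"jaw": 255,"tx": 0.499,"ty": -0.461,"tz": 0.1,"twist": 0},{"jaw": 255,"tx": 0.499,"ty": -0.461,"tz": 0.1,"twist": 0},{"jaw": 255,"tx": 0.499,"ty": -0.461,"tz": 0.1,"twist": 0},{"jaw": 255,"tx": 0.499,"ty": -0.461,"tz": 0.1,"twist": 0},{"jaw": 255,"tx": 0.499,"ty": -0.461,"tz": 0.1,"twist": 0},{"jaw": 255,"tx": 0.499,"ty": -0.461,"tz": 0.1,"twist": 0},{"jaw": 255,"tx": 0.499,"ty": -0.461,"tz": 0.1,"twist": 0},{"jaw": 255,"tx": 0.499,"ty": -0.461,"tz": 0.1,"twist": 0},{"jaw": 255,"tx": 0.499,"ty": -0.461,"tz": 0.1,"twist": 0}]}}

```text
clock: 1.98
position: [506.0, 22.0, 161.0]
orientation: [[0.976, 0.218, 0.0], [0.218, -0.976, -0.0], [0.0, 0.0, -1.0]]
ft_force: [0.0, -0.6, -0.2]
opening: 0.7
grip_force: 0.0
```

{"op": "step_arm", "data": {"plan": [{"jaw": 255,"tz": 0.02},{"jaw": 255,"tz": 0.036},{"jaw": 255,"tz": 0.042},{"jaw": 255,"tz": 0.044},{"jaw": 255,"tz": 0.046},{"jaw": 255,"tz": 0.048},{"jaw": 255,"tz": 0.05},{"jaw": 255,"tz": 0.052},{"jaw": 255,"tz": 0.053},{"jaw": 255,"tz": 0.053}]}}

```text
schema error: expected keys jaw, tx, ty, tz, twist
```

Run:
```python
from h import *
s=ctrl.read_state();print(s['clock'],s['position'],s['ft_force'])
im=ctrl.snapshot('side');cv2.imwrite('pics/side1.png',cv2.resize(im[130:330,220:480],None,fx=3,fy=3))
```

```text
1.975 [505.973  21.984 160.999] [ 0.033 -0.603 -0.16 ]
```

View pics/side1.png

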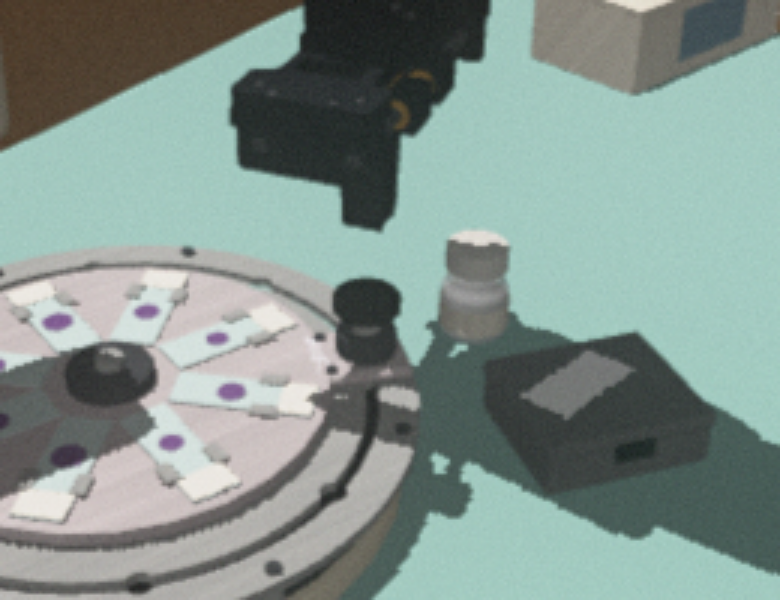

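The fingertips at about (368,225) in the crop are squarely above the button at (367,300). The last call was refused because rows need every key, so I'll resend it in full.

{"op": "step_arm", "data": {"plan": [{"jaw": 255,"tx": 0,"ty": 0,"tz": 0.02,"twist": 0},{"jaw": 255,"tx": 0,"ty": 0,"tz": 0.036,"twist": 0},{"jaw": 255,"tx": 0,"ty": 0,"tz": 0.042,"twist": 0},{"jaw": 255,"tx": 0,"ty": 0,"tz": 0.044,"twist": 0},{"jaw": 255,"tx": 0,"ty": 0,"tz": 0.046,"twist": 0},{"jaw": 255,"tx": 0,"ty": 0,"tz": 0.048,"twist": 0},{"jaw": 255,"tx": 0,"ty": 0,"tz": 0.05,"twist": 0},{"jaw": 255,"tx": 0,"ty": 0,"tz": 0.052,"twist": 0},{"jaw": 255,"tx": 0,"ty": 0,"tz": 0.053,"twist": 0},{"jaw": 255,"tx": 0,"ty": 0,"tz": 0.053,"twist": 0},{"jaw": 255,"tx": 0,"ty": 0,"tz": 0.053,"twist": 0}]}}

```text
clock: 3.4
position: [506.5, 22.7, 108.5]
orientation: [[0.975, 0.22, 0.001], [0.22, -0.975, -0.001], [0.001, 0.001, -1.0]]
ft_force: [-1.6, -1.6, 7.6]
opening: 0.4
grip_force: 3.5
```

Run:
```python
from h import *
R=ctrl.read_state()['orientation'];R=np.array(R);o=np.array([-95.5,-101.4])
for f in np.arange(.05,.8,.05):
    c,s=np.cos(f),np.sin(f);d=np.array([[c,s],[-s,c]])@o-o;print(round(f,2),(R.T@[*d,0])/1000)
```

```text
0.05 [-0.004 -0.006 -0.   ]
0.1 [-0.007 -0.012 -0.   ]
0.15 [-0.01  -0.018 -0.   ]
0.2 [-0.013 -0.024 -0.   ]
0.25 [-0.016 -0.031 -0.   ]
0.3 [-0.018 -0.038 -0.   ]
0.35 [-0.02  -0.044 -0.   ]
0.4 [-0.021 -0.051 -0.   ]
0.45 [-0.022 -0.058 -0.   ]
0.5 [-0.023 -0.065 -0.   ]
0.55 [-0.024 -0.072 -0.   ]
0.6 [-0.024 -0.079 -0.   ]
0.65 [-0.024 -0.086 -0.   ]
0.7 [-0.023 -0.093 -0.   ]
0.75 [-0.022 -0.1   -0.   ]
```

{"op": "step_arm", "data": {"plan": [{"jaw": 255,"tx": -0.002,"ty": -0.003,"tz": 0,"twist": 0},{"jaw": 255,"tx": -0.004,"ty": -0.006,"tz": 0,"twist": 0},{"jaw": 255,"tx": -0.007,"ty": -0.012,"tz": 0,"twist": 0},{"jaw": 255,"tx": -0.01,"ty": -0.018,"tz": 0,"twist": 0},{"jaw": 255,"tx": -0.013,"ty": -0.024,"tz": 0,"twist": 0},{"jaw": 255,"tx": -0.016,"ty": -0.031,"tz": 0,"twist": 0},{"jaw": 255,"tx": -0.018,"ty": -0.038,"tz": 0,"twist": 0},{"jaw": 255,"tx": -0.02,"ty": -0.044,"tz": 0,"twist": 0},{"jaw": 255,"tx": -0.021,"ty": -0.051,"tz": 0,"twist": 0},{"jaw": 255,"tx": -0.022,"ty": -0.058,"tz": 0,"twist": 0},{"jaw": 255,"tx": -0.023,"ty": -0.065,"tz": 0,"twist": 0},{"jaw": 255,"tx": -0.024,"ty": -0.072,"tz": 0,"twist": 0},{"jaw": 255,"tx": -0.024,"ty": -0.079,"tz": 0,"twist": 0},{"jaw": 255,"tx": -0.024,"ty": -0.082,"tz": 0,"twist": 0},{"jaw": 255,"tx": -0.024,"ty": -0.082,"tz": 0,"twist": 0}]}}

```text
clock: 5.28
position: [465.7, 98.0, 108.7]
orientation: [[0.975, 0.22, 0.003], [0.22, -0.975, 0.0], [0.003, 0.0, -1.0]]
ft_force: [-0.0, 0.6, 7.2]
opening: 0.3
grip_force: 3.5
```

Run:
```python
from h import *
s=ctrl.read_state();print(s['clock'],s['position'],s['ft_force'])
im=ctrl.snapshot('side');cv2.imwrite('pics/side2.png',cv2.resize(im[130:330,220:480],None,fx=3,fy=3))
```

```text
5.275 [465.711  97.972 108.686] [-0.042  0.577  7.188]
```

View pics/side2.png

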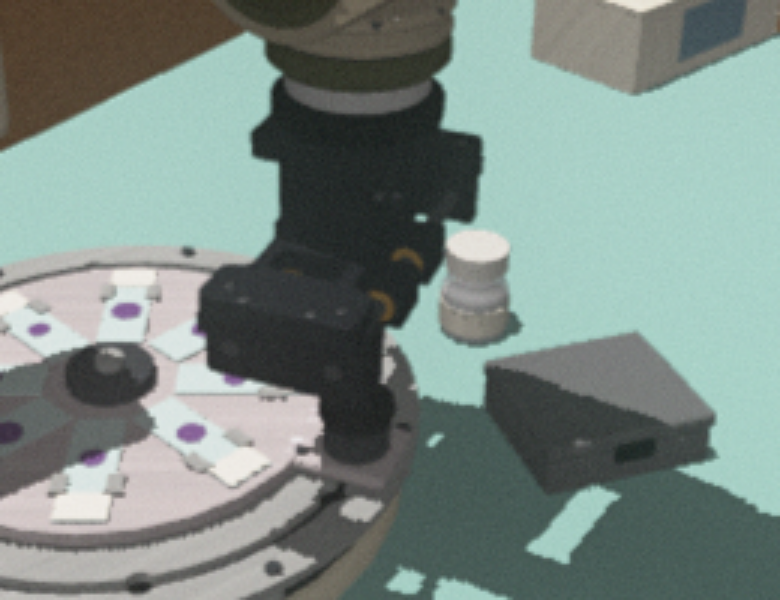

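The carousel has turned about 0.63 rad and the button at (358,405) stayed under the fingers. Next I'll lift, go behind the button on the anticlockwise side, and lower to button height. Then I'll push it sideways until the pin drops in by itself.

{"op": "step_arm", "data": {"plan": [{"jaw": 255,"tx": 0,"ty": 0,"tz": -0.01,"twist": 0},{"jaw": 255,"tx": 0,"ty": 0,"tz": -0.025,"twist": 0},{"jaw": 255,"tx": 0,"ty": 0.025,"tz": -0.025,"twist": 0},{"jaw": 255,"tx": 0,"ty": 0.05,"tz": -0.025,"twist": 0},{"jaw": 255,"tx": 0,"ty": 0.05,"tz": -0.025,"twist": 0},{"jaw": 255,"tx": 0,"ty": 0.05,"tz": -0.01,"twist": 0},{"jaw": 255,"tx": 0,"ty": 0.05,"tz": 0.004,"twist": 0},{"jaw": 255,"tx": 0,"ty": 0.05,"tz": 0.008,"twist": 0},{"jaw": 255,"tx": 0,"ty": 0.05,"tz": 0.008,"twist": 0}]}}

```text
clock: 6.45
position: [475.8, 49.3, 99.9]
orientation: [[0.975, 0.22, -0.0], [0.22, -0.975, 0.0], [-0.0, -0.0, -1.0]]
ft_force: [0.1, 0.5, 0.3]
opening: 0.2
grip_force: 0.0
```

Run:
```python
from h import *
s=ctrl.read_state();print(s['clock'],s['position'],s['ft_force'])
im=ctrl.snapshot('side');cv2.imwrite('pics/side3.png',cv2.resize(im[130:330,220:480],None,fx=3,fy=3))
```

```text
6.45 [475.802  49.316  99.943] [0.145 0.462 0.298]
```

View pics/side3.png

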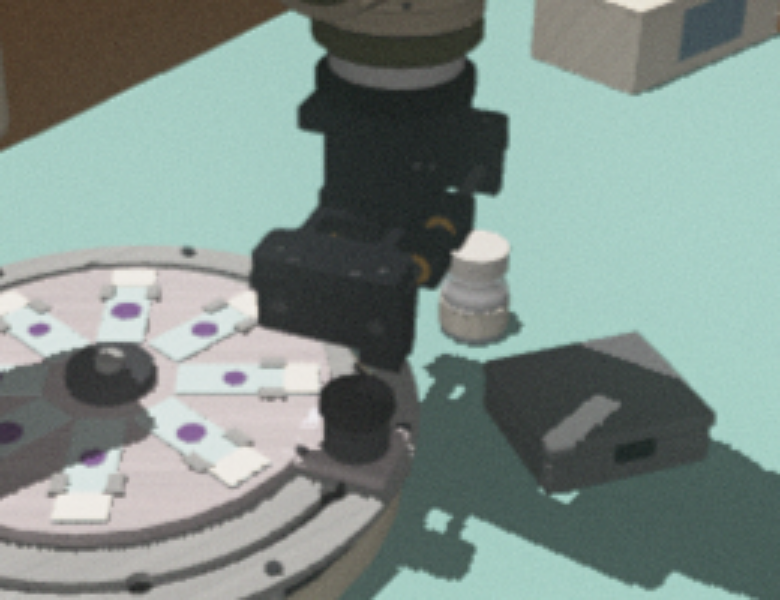

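The button at crop (357,400) stayed put, and the fingertips are behind it and clear. Now a slow sideways push.

{"op": "step_arm", "data": {"plan": [{"jaw": 255,"tx": 0,"ty": -0.006,"tz": 0,"twist": 0},{"jaw": 255,"tx": 0,"ty": -0.01,"tz": 0,"twist": 0},{"jaw": 255,"tx": 0,"ty": -0.012,"tz": 0,"twist": 0},{"jaw": 255,"tx": 0,"ty": -0.014,"tz": 0,"twist": 0},{"jaw": 255,"tx": 0,"ty": -0.016,"tz": 0,"twist": 0},{"jaw": 255,"tx": 0.001,"ty": -0.018,"tz": 0,"twist": 0},{"jaw": 255,"tx": 0.001,"ty": -0.02,"tz": 0,"twist": 0},{"jaw": 255,"tx": 0.001,"ty": -0.022,"tz": 0,"twist": 0},{"jaw": 255,"tx": 0.001,"ty": -0.024,"tz": 0,"twist": 0},{"jaw": 255,"tx": 0.001,"ty": -0.026,"tz": 0,"twist": 0},{"jaw": 255,"tx": 0.001,"ty": -0.027,"tz": 0,"twist": 0},{"jaw": 255,"tx": 0.002,"ty": -0.028,"tz": 0,"twist": 0},{"jaw": 255,"tx": 0.002,"ty": -0.029,"tz": 0,"twist": 0},{"jaw": 255,"tx": 0.002,"ty": -0.03,"tz": 0,"twist": 0},{"jaw": 255,"tx": 0.002,"ty": -0.03,"tz": 0,"twist": 0}]}}

```text
clock: 8.38
position: [471.1, 78.6, 99.7]
orientation: [[0.975, 0.22, -0.0], [0.22, -0.975, -0.0], [-0.0, 0.0, -1.0]]
ft_force: [-2.3, -3.7, 1.1]
opening: 0.8
grip_force: 1.7
```

Run:
```python
from h import *
s=ctrl.read_state();print(s['clock'],s['position'],s['ft_force'])
im=ctrl.snapshot('side');cv2.imwrite('pics/side4.png',cv2.resize(im[130:330,220:480],None,fx=3,fy=3))
```

```text
8.375 [471.109  78.594  99.692] [-2.331 -3.703  1.057]
```

View pics/side4.png

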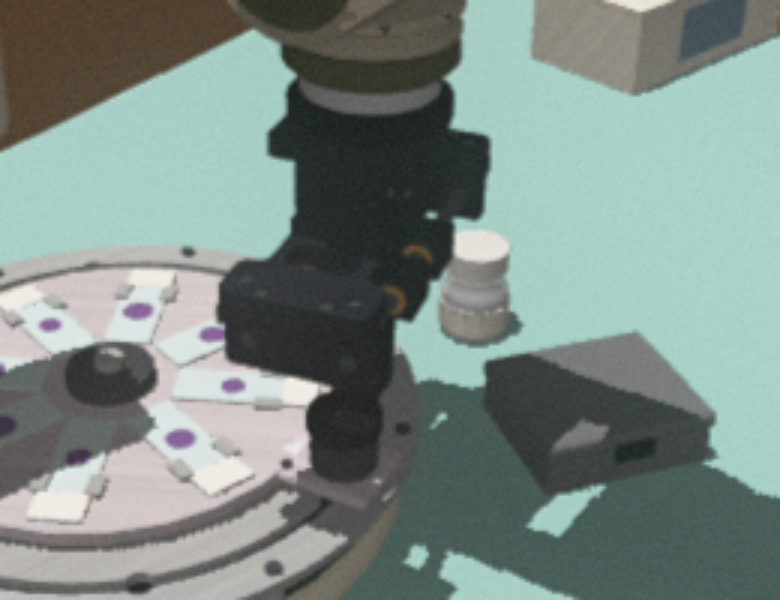

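Run:
```python
from h import *
A=np.array([602,124.1])
for k,uv in[('start',(342.3,230.5)),('mid',(339,261.5)),('now',(334.8,268.3))]:
  for z in(88,94):
    p=ray('side',uv,z);d=p[:2]-A;print(k,z,p,np.hypot(*d),np.degrees(np.arctan2(d[1],d[0])))
im=ctrl.snapshot('top');cv2.imwrite('pics/top4.png',cv2.resize(im[130:310,150:370],None,fx=3,fy=3))
a=cv2.imread('pics/side3.png');b=cv2.imread('pics/side4.png');o=cv2.imread('pics/side1.png')
cv2.imwrite('pics/cmp.png',np.hstack([cv2.convertScaleAbs(cv2.resize(x,None,fx=1.7,fy=1.7),alpha=2.2) for x in(o[250:420,300:440],a[340:510,290:430],b[340:510,280:420])]))
```

```text
start 88 [505.718  19.496  88.   ] 142.1695944414993 -132.6275881883182
start 94 [500.711  27.463  94.   ] 139.99386413878332 -136.3464422618923
mid 88 [463.874  93.212  88.   ] 141.53767576141612 -167.39477984114353
mid 94 [459.505 100.053  94.   ] 144.50948284183366 -170.42106078031185
now 88 [459.911 110.268  88.   ] 142.76087495157122 -174.43987170515962
now 94 [455.603 116.848  94.   ] 146.5766024131697 -177.1641056982788
```

View pics/cmp.png

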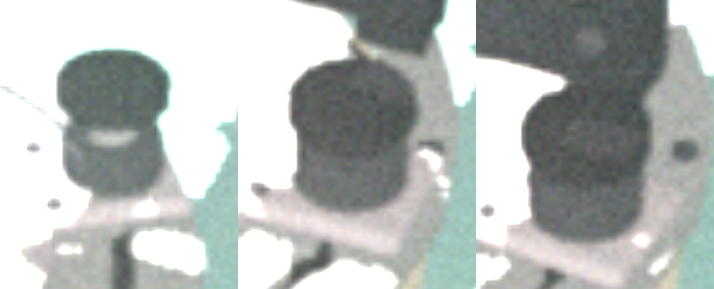

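The brightened comparison has the start on the left and the current view on the right. The steel stem isn't visible yet, so the pin is still riding under the plate with roughly 5–8 mm to go. I'll keep pushing in small steps.

{"op": "step_arm", "data": {"plan": [{"jaw": 255,"tx": 0,"ty": -0.001,"tz": 0,"twist": 0},{"jaw": 255,"tx": 0,"ty": -0.002,"tz": 0,"twist": 0},{"jaw": 255,"tx": 0.001,"ty": -0.003,"tz": 0,"twist": 0},{"jaw": 255,"tx": 0.001,"ty": -0.004,"tz": 0,"twist": 0},{"jaw": 255,"tx": 0.001,"ty": -0.004,"tz": 0,"twist": 0}]}}

```text
clock: 9.1
position: [471.4, 82.8, 99.8]
orientation: [[0.975, 0.22, 0.0], [0.22, -0.975, 0.0], [0.0, -0.0, -1.0]]
ft_force: [-1.6, -4.0, 0.1]
opening: 0.2
grip_force: 1.6
```

{"op": "step_arm", "data": {"plan": [{"jaw": 255,"tx": 0,"ty": -0.001,"tz": 0,"twist": 0},{"jaw": 255,"tx": 0,"ty": -0.002,"tz": 0,"twist": 0},{"jaw": 255,"tx": 0,"ty": -0.002,"tz": 0,"twist": 0}]}}

```text
clock: 9.48
position: [471.1, 84.9, 99.9]
orientation: [[0.976, 0.22, 0.001], [0.22, -0.976, 0.0], [0.001, -0.0, -1.0]]
ft_force: [-0.3, -2.1, 1.0]
opening: 0.5
grip_force: 1.0
```

Run:
```python
from h import *
s=ctrl.read_state();print(s['clock'],s['position'],s['ft_force'])
im=ctrl.snapshot('side');cv2.imwrite('pics/side5.png',cv2.convertScaleAbs(cv2.resize(im[230:310,290:390],None,fx=5,fy=5),alpha=2))
```

```text
9.475 [471.128  84.919  99.895] [-0.269 -2.103  1.037]
```

View pics/side5.png

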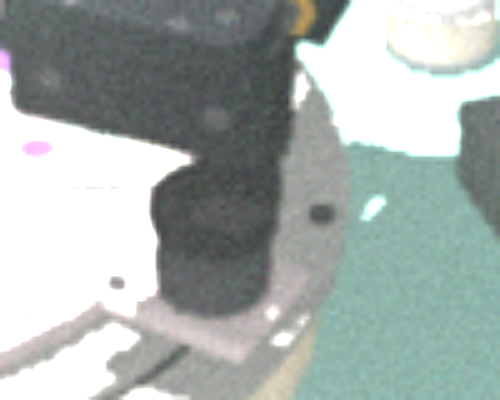

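The stem is still not visible, so the pin is still riding. I'll continue millimetre by millimetre, watching the force.

{"op": "step_arm", "data": {"plan": [{"jaw": 255,"tx": 0,"ty": -0.0005,"tz": 0,"twist": 0},{"jaw": 255,"tx": 0,"ty": -0.001,"tz": 0,"twist": 0},{"jaw": 255,"tx": 0,"ty": -0.0015,"tz": 0,"twist": 0},{"jaw": 255,"tx": 0,"ty": -0.0015,"tz": 0,"twist": 0}]}}

```text
clock: 10.02
position: [470.6, 86.3, 99.7]
orientation: [[0.976, 0.22, 0.0], [0.22, -0.976, 0.0], [0.0, -0.0, -1.0]]
ft_force: [0.1, -0.1, -0.2]
opening: 0.4
grip_force: 0.3
```

{"op": "step_arm", "data": {"plan": [{"jaw": 255,"tx": 0,"ty": -0.0005,"tz": 0,"twist": 0},{"jaw": 255,"tx": 0,"ty": -0.001,"tz": 0,"twist": 0},{"jaw": 255,"tx": 0,"ty": -0.0015,"tz": 0,"twist": 0},{"jaw": 255,"tx": 0,"ty": -0.0015,"tz": 0,"twist": 0}]}}

```text
clock: 10.52
position: [470.2, 87.7, 99.7]
orientation: [[0.975, 0.22, -0.0], [0.22, -0.975, 0.0], [-0.0, -0.0, -1.0]]
ft_force: [1.9, -0.6, 0.9]
opening: 0.5
grip_force: 0.4
```

Run:
```python
from h import *
s=ctrl.read_state();print(s['clock'],s['position'],s['ft_force'])
im=ctrl.snapshot('side');cv2.imwrite('pics/side6.png',cv2.convertScaleAbs(cv2.resize(im[230:310,290:390],None,fx=5,fy=5),alpha=2))
```

```text
10.525 [470.231  87.66   99.75 ] [ 1.867 -0.559  0.86 ]
```

View pics/side6.png

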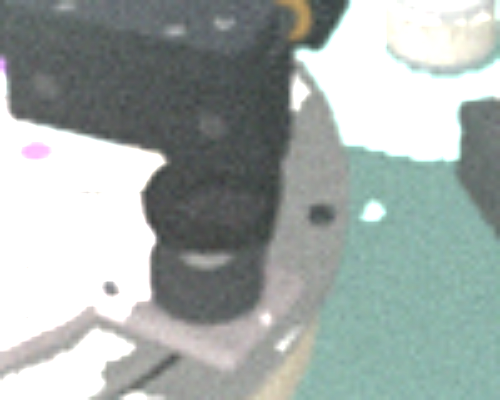

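The bright stem now shows at (207,260) between button and boss, so the plunger has sprung up. I'll back off, rise and retreat.

{"op": "step_arm", "data": {"plan": [{"jaw": 255,"tx": 0,"ty": 0.005,"tz": 0,"twist": 0},{"jaw": 255,"tx": 0,"ty": 0.02,"tz": 0,"twist": 0},{"jaw": 255,"tx": 0,"ty": 0.03,"tz": -0.01,"twist": 0},{"jaw": 255,"tx": 0,"ty": 0.03,"tz": -0.06,"twist": 0},{"jaw": 255,"tx": 0,"ty": 0.06,"tz": -0.1,"twist": 0},{"jaw": 255,"tx": 0,"ty": 0.12,"tz": -0.12,"twist": 0},{"jaw": 255,"tx": 0,"ty": 0.18,"tz": -0.12,"twist": 0},{"jaw": 255,"tx": 0,"ty": 0.24,"tz": -0.12,"twist": 0},{"jaw": 255,"tx": 0,"ty": 0.24,"tz": -0.12,"twist": 0},{"jaw": 255,"tx": 0,"ty": 0.24,"tz": -0.12,"twist": 0}]}}

```text
clock: 11.82
position: [522.6, -146.6, 220.0]
orientation: [[0.976, 0.219, -0.0], [0.219, -0.976, 0.0], [-0.0, -0.0, -1.0]]
ft_force: [0.1, -0.4, -0.1]
opening: 0.2
grip_force: 0.0
```

Run:
```python
from h import *
s=ctrl.read_state();print(s['clock'],s['position'],s['ft_force'])
t=ctrl.snapshot('top');im=ctrl.snapshot('side')
a=cv2.convertScaleAbs(cv2.resize(im[230:310,290:390],None,fx=4,fy=4),alpha=2)
cv2.imwrite('pics/end.png',np.hstack([a,cv2.resize(t[160:320,140:340],(400,320))]))
b=dark(t,228,230,272,275);B=ray('top',b[0],94);d=B[:2]-[602,124.1];g=np.degrees(np.arctan2(d[1],d[0]));print(b,B,np.hypot(*d),g,np.radians(-133.3-g))
```

```text
11.825 [ 522.643 -146.597  219.998] [ 0.109 -0.357 -0.05 ]
(array([245.6, 252.4]), 11.194741249084473, array([245.393, 252.848])) [463.787 118.534  94.   ] 138.3254690252785 -177.6938017866983 0.7748180086556263
```

View pics/end.png

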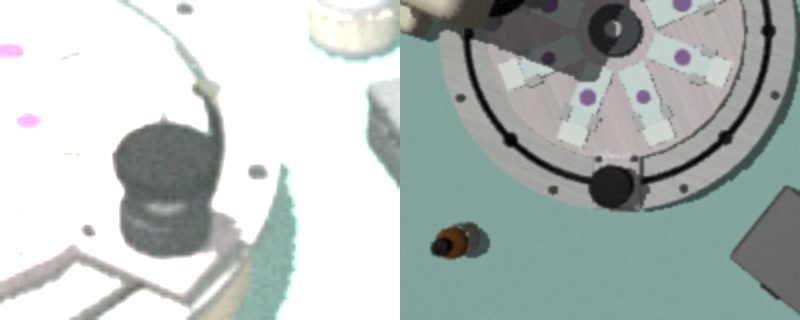

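The plunger is up with its stem showing at (165,208). The button sits in the next hole at a measured 0.775 rad, within measurement error of 0.785. The bottle and slide box are standing undisturbed, and the arm is clear, so I'll hand in.

```bash
python3 -c "
from station import ctrl
print(ctrl.hand_in())"
```

```text
the job is handed in; nothing more can be done
None
```

The carousel is one hole clockwise from its start (measured 0.775 rad against 0.785) with the plunger sprung up and the arm clear. I've handed the job in, but no verdict came back.

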